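# Crib-stack the washed steamer slats to dry

### The job

Finish stacking the washed bamboo slats crosswise on the black mat so that air can dry them: lay the two loose slats from the worktop across the pair already on the mat, one near each end of that pair, to make the same open square turned by a quarter turn, then lay the slat that stands on edge in the rack flat on top, across the middle of those two and parallel to the bottom pair. The rack slat has to be laid down flat on the open worktop first and taken again across its broad side; never tip or drop a slat onto the stack. Centre and square the layers by eye, do not push the bottom pair out of place, and leave the colander, lunchbox and clothes peg alone.

Things in the scene. Friction and masses are not known exactly. Their poses are not given: they have to be found in the camera images.
- mat: The fixed black rubber mat under the stack, 170 x 170 x 4 mm. Origin at the centre of its underside, on the worktop (z = 0); x is the direction in which the bottom pair runs, y is across that pair, z up. The finished first layer's top is 18 mm, the second's 32 mm and the third's 46 mm above the worktop.
- low_left: A bamboo slat, 160 x 36 x 14 mm with plain square faces, about 55 g. It already lies flat on the mat, loose, its centre about 55 mm to the +y side of the mat's centre line and its length along the mat's x: origin at its centre, x along its length, y along its 36 mm breadth, z up.
- low_right: A bamboo slat, 160 x 36 x 14 mm with plain square faces, about 55 g. It already lies flat on the mat, loose, its centre about 55 mm to the -y side of the mat's centre line and its length along the mat's x: origin at its centre, x along its length, y along its 36 mm breadth, z up.
- rack: Fixed steel rack, base plate 130 x 110 x 6 mm, two slots along its x at y = +-35 mm. Each has four pins, 6 mm thick, up to 24 mm above the worktop, at x = +-55 mm, 2 mm clear of the slat; nothing is beside the slats' middle. Origin at the centre of its underside, z up. It stands on one side (left or right) of the mat, the two loose slats on the other.
- slat_a: Bamboo slat, 160 x 36 x 14 mm, about 55 g, on its long narrow edge in the slot on the +y side of the rack, underside 6 mm and top 42 mm above the worktop. Origin at its centre; x along its 160 mm length, y through its 14 mm thickness (vertical once it lies flat), z along its 36 mm breadth. Loose: leaned over with its edge on the worktop and let go, it falls flat. Regrasp it across the 36 mm. Third layer.
- slat_b: A bamboo slat, 160 x 36 x 14 mm with plain square faces, about 55 g. One of two loose slats lying flat side by side on the worktop, about 85 mm apart centre to centre: origin at its centre (7 mm above the worktop), x along its length, y along its 36 mm breadth, z up. Goes in the second layer; the two may change places.
- slat_c: A bamboo slat, 160 x 36 x 14 mm with plain square faces, about 55 g. One of two loose slats lying flat side by side on the worktop, about 85 mm apart centre to centre: origin at its centre (7 mm above the worktop), x along its length, y along its 36 mm breadth, z up. Goes in the second layer; the two may change places.
- colander: Bystander: loose stainless steel colander, 190 mm across the rim, 240 mm over its handles, 85 mm high; origin at the centre of its foot. (A fixed bamboo steamer, 250 mm across and 160 mm high, stands out of the way beside the robot, 0.58 m to its right.)
- lunchbox: Bystander: loose blue lunchbox of two stacked tiers with lid, 114 x 180 x 102 mm (x, y, z); origin at the centre of its underside.
- peg: Bystander: loose wooden clothes peg with a steel spring, 75 mm long, 15 mm wide, 11 mm high, just beyond the mat; origin at the centre of its underside.
Things that resemble listed ones, but are neither listed nor needed, are in the scene too. What is shaped like the slat_b but orange is not meant. What is shaped like the slat_a but pink is not meant.

How it is judged:
By the outcome, as a careful person would: the job done as asked, in the order asked, and still so for the second after the job is handed in, with the robot touching nothing.
It also fails if it takes over 72 s, if anything falls off the work surface, if the arm or the gripper's body presses on something with over 40 N, if the wrist force passes 120 N, or if a joint passes its speed limit or range.

### The arm

A 6-joint arm with a two-finger parallel gripper is mounted at the origin on the work surface. World frame = base frame: x ahead of the robot, y to its left, z up, the work surface at z = 0. Lengths are in m, angles in rad, forces in N, time in s.
With the tool pointing down it reaches from about 0.375 to 0.975 m from the base axis. Payload 3.8 kg.
Tool frame: the origin (TCP) lies midway between the tips of the shut fingers; the grasp point (between the pads) lies bot.grasp_offset behind it (bot.grasp_offset is the distance from the TCP to the grasp point, in m); z points along the fingers, y is the direction in which the jaws open and shut (so a half turn about z gives the same grasp; the last joint's range is limited). The gripper opens to 85 mm and grips with 20 to 120 N. Pads are 22 mm wide; open, the fingers measure 114 mm over their backs; the gripper's body (76 mm by 85 mm) begins 54 mm behind the grasp point. The pads swing forward as they close: fully open they stand 13 mm farther back than shut.
Start: joints at [1.101, 0.264, 1.604, -0, 1.274, -0.037], TCP at [0.283, 0.613, 0.231] pointing down, gripper open.
Joint ranges: [-2.63, 2.63], [-0.94, 2.18], [0.31, 2.57], [-1.31, 4.45], [0, 2.66], [-2.55, 2.55]. Speed limits (rad/s): [2.57, 2.57, 3.14, 3.14, 3.14, 3.14].

### API

Orientations are given as a rotation vector (axis times angle).
In Python, from workcell import read_state, viewer, job, bot gives the robot as it stands.
- The arm moves only by the shell command python3 -m crank 'ROWS' [FORCE]. ROWS is text: rows parted by semicolons, each of 7 numbers parted by spaces: the shift along the tool's x, y, z in mm, then the turn, a rotation vector about the tool's x, y, z in rad, then the closure in counts, from 0 (fully open) to 255 (shut). A call has 1 to 20 rows; each row is the pose to reach, as a shift and turn from the pose commanded when the call began, along the tool's axes at that moment; what a row does not reach only later rows make up. A row lasts 1/8 s, in which the tool goes at most 62.5 mm and 10.7 degrees, less where a joint would pass 70% of its speed; a pose out of reach is approached as far as the arm can. A call with a gripper value outside its range is refused whole. The fingers move at their own pace and stop on an object; FORCE is the grip in N (left out, the last holds). Time passes only in rows, so rows that repeat a pose let the fingers close. It gives the time, the measured TCP pose, the force and the opening at its end, in the units of the state.
- read_state(): the state, without advancing time (a new reading comes with each control period).
- viewer.read_camera(name): name is "side" or "top" or "wrist"; returns a dict with "pixels" (384x512x3 uint8, red, green, blue), "vertical_fov" (degrees; the focal length in pixels is half the picture's height over the tangent of half this angle, whatever the lens; pixels are square), "cx", "cy" (the principal point, pixels), "view" (4x4, takes a point from world to camera coordinates); the wrist camera has in their place "tool_from_camera" (4x4, takes a point from camera to tool coordinates, whose origin is the TCP and whose axes are the flange's). Camera axes: x right, y up, looking along -z (the intrinsics and any distortion apply to the point x, -y, -z); pixel columns grow to the right and rows downward; lengths in m; the calibration is good to about 2 mm. A picture is of the moment at which its call begins: read the wrist's pose just before it. There is no depth.
- job.finish_job(): hands the job in, once; it reports no verdict.
The state is a dict: "time": time; "q": joint angles; "joint_vel": joint speeds; "joint_torque": joint torques, N m; "tool_pos": TCP position; "tcp_rot": TCP orientation; "wrist_force": force on the tool from outside, world axes, zero at the start; "torque": the same for the moment, N m; "width": opening from 0.0 (shut) to 1.0 (fully open).
Only numpy, scipy, OpenCV 4.12 (cv2) and the standard library are available. Lean on these libraries where they do the work, as an engineer would, in place of code of your own. Each camera call takes 0.05 s, during which the arm holds its last target.

## Working session

There is one attempt and no reset: what is moved stays moved. The work goes in short steps, Python scripts to look and compute and a shell command to move; the robot and the scene stay as the last step left them, time stands still between calls to the robot, and variables do not carry over. Pictures are saved under pics/ and viewed, and the job is handed in when it is done.

```bash
ls; mkdir -p pics; python3 - <<'E'
from workcell import read_state, viewer, job, bot
import cv2
print({k:v for k,v in read_state().items()}, bot.grasp_offset)
for n in ["top","side","wrist"]:
    c=viewer.read_camera(n)
    cv2.imwrite(f"pics/{n}0.png",c["pixels"][:,:,::-1])
    print(n,{k:v for k,v in c.items() if k!="pixels"})
E
```

```text
pics
{'time': 0.0, 'q': array([ 1.10109611e+00,  2.64712539e-01,  1.60542434e+00,  3.76654330e-06,
        1.27371759e+00, -3.68832424e-02]), 'joint_vel': array([-6.92722600e-05, -1.06610486e-03,  6.84350265e-04,  1.27332344e-05,
       -2.53673435e-05,  8.12874970e-04]), 'joint_torque': array([ 8.72469791e-04, -5.15102828e+01, -3.67316973e+01,  1.26693408e-04,
        1.29546417e-02,  6.84704304e-06]), 'tool_pos': array([0.28276015, 0.6120813 , 0.22996223]), 'tcp_rot': array([-0.67445191, -3.06775559,  0.00343744]), 'wrist_force': array([-0.37951139,  0.22484375,  0.0215974 ]), 'torque': array([ 0.02461821, -0.01605079,  0.00387142]), 'width': 1.0016628942312} 0.0187
top {'vertical_fov': 53.787424683149865, 'cx': 255.9419997861231, 'cy': 189.057085830456, 'view': array([[ 0.01446971, -0.99989176, -0.00266533, -0.04634677],
       [ 0.97890556,  0.0136226 ,  0.20385861, -0.54292488],
       [-0.20380024, -0.00555889,  0.97899671, -1.06265761],
       [ 0.        ,  0.        ,  0.        ,  1.        ]])}
side {'vertical_fov': 56.252530522416, 'cx': 253.71749375419412, 'cy': 191.97263121840135, 'view': array([[ 0.98576008, -0.1680067 ,  0.0071287 , -0.52992045],
       [ 0.08726378,  0.54732798,  0.83235636, -0.06176923],
       [-0.14374318, -0.81988159,  0.55419498, -1.28243404],
       [ 0.        ,  0.        ,  0.        ,  1.        ]])}
wrist {'vertical_fov': 69.3458646790704, 'cx': 255.27608218270714, 'cy': 187.62623790888316, 'tool_from_camera': array([[-1.22656763e-04,  9.44403253e-01,  3.28789417e-01,
         8.49079538e-02],
       [ 9.99999992e-01,  1.11234502e-04,  5.35495847e-05,
         1.96888516e-04],
       [ 1.39996748e-05,  3.28789421e-01, -9.44403259e-01,
        -1.41742483e-01],
       [ 0.00000000e+00,  0.00000000e+00,  0.00000000e+00,
         1.00000000e+00]])}
```

View pics/top0.png

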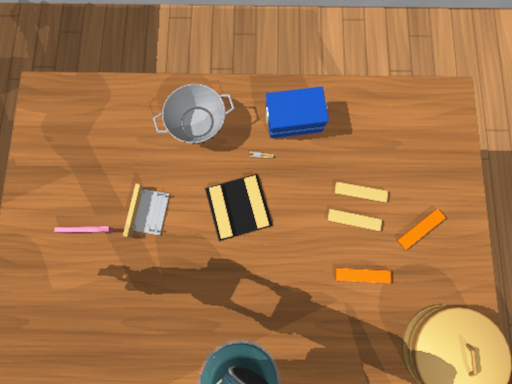

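View pics/side0.png

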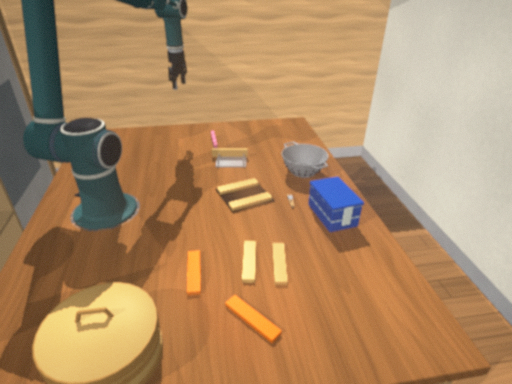

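View pics/wrist0.png

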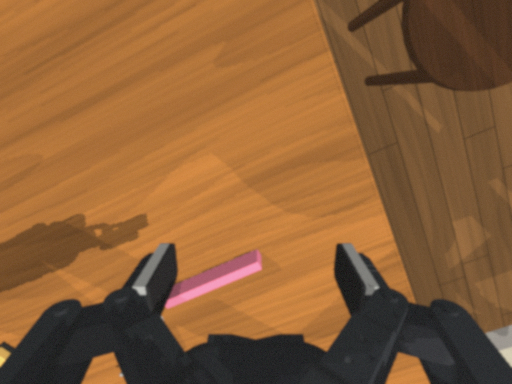

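The top view shows the rack with slat_a on its left edge at about (133,210), the mat with the bottom pair at (239,207), and the two loose slats at (361,192) and (355,220). Orange and pink lookalikes are also there. I'll take enlarged crops next.

```bash
python3 - <<'E'
import cv2
im=cv2.imread("pics/top0.png")
a=im[165:245,195:285]; cv2.imwrite("pics/c1.png",cv2.resize(a,None,fx=7,fy=7,interpolation=cv2.INTER_CUBIC))
a=im[170:245,110:180]; cv2.imwrite("pics/c2.png",cv2.resize(a,None,fx=8,fy=8,interpolation=cv2.INTER_CUBIC))
a=im[175:240,320:400]; cv2.imwrite("pics/c3.png",cv2.resize(a,None,fx=8,fy=8,interpolation=cv2.INTER_CUBIC))
E
```

```text
(no output)
```

View pics/c1.png

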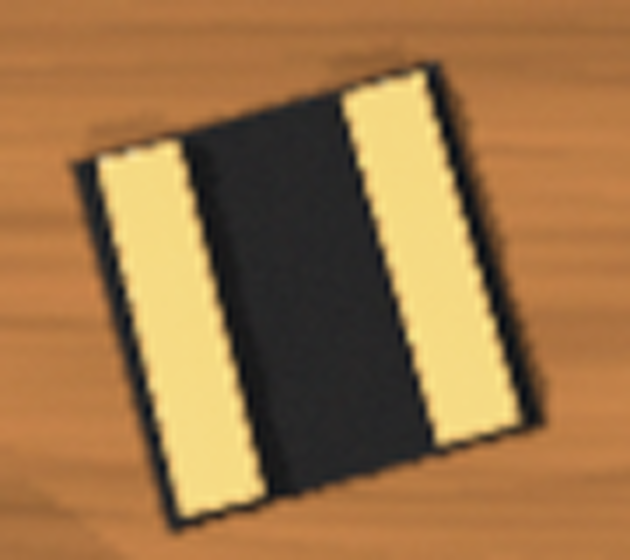

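View pics/c2.png

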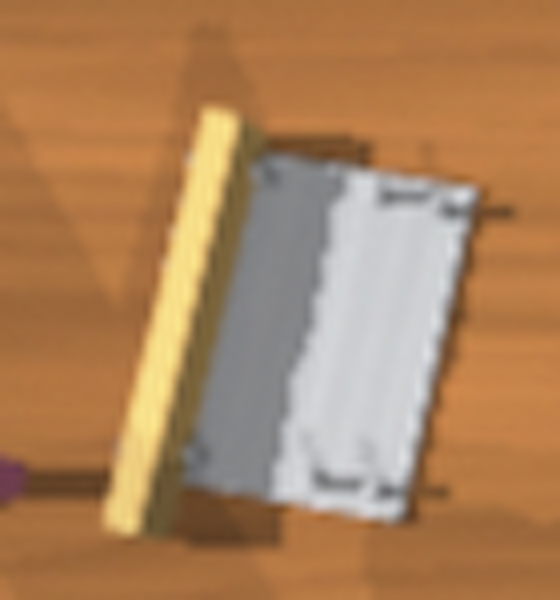

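View pics/c3.png

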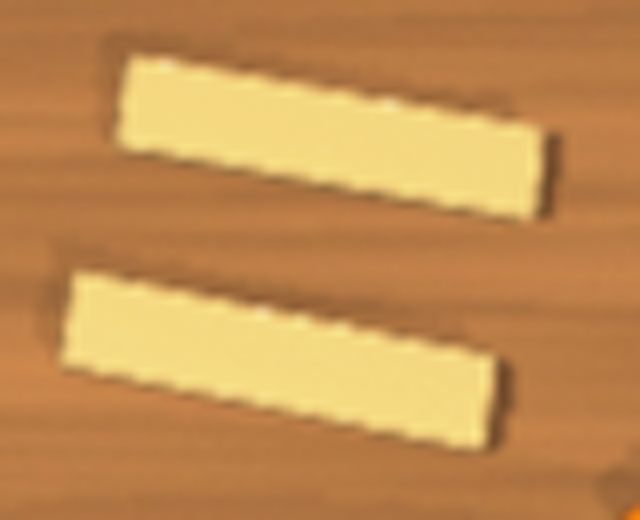

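```bash
cat > h.py <<'E'
import numpy as np, cv2
from scipy.spatial.transform import Rotation as R
from workcell import read_state, viewer, job, bot
def top(n="top"):
    c=viewer.read_camera(n); return c
def cam_ray(c,T,u,v,z):  # T world_from_cam
    f=192/np.tan(np.radians(c["vertical_fov"])/2)
    d=np.array([(u-c["cx"])/f,-(v-c["cy"])/f,-1.0]); d=T[:3,:3]@d; o=T[:3,3]
    return o+d*(z-o[2])/d[2]
def wT(c,st):
    T=np.eye(4);T[:3,:3]=R.from_rotvec(st["tcp_rot"]).as_matrix();T[:3,3]=st["tool_pos"]
    return T@c["tool_from_camera"]
def rect(P):  # 4 corners in order, returns centre, long-axis dir deg mod 180, dims
    P=np.array(P)[:,:2]; c=P.mean(0)
    a=(P[1]-P[0]+P[2]-P[3])/2; b=(P[3]-P[0]+P[2]-P[1])/2
    L=a if np.linalg.norm(a)>np.linalg.norm(b) else b
    return c.round(4), round(np.degrees(np.arctan2(L[1],L[0]))%180,2), np.linalg.norm(a).round(4),np.linalg.norm(b).round(4)
def shot(n,name=None):
    st=read_state(); c=viewer.read_camera(n)
    if name: cv2.imwrite("pics/"+name+".png",c["pixels"][:,:,::-1])
    T=wT(c,st) if n=="wrist" else np.linalg.inv(c["view"])
    np.savez("last_%s.npz"%n,T=T,fov=c["vertical_fov"],cx=c["cx"],cy=c["cy"])
    return c,T,st
def load(n):
    d=np.load("last_%s.npz"%n); return dict(vertical_fov=float(d["fov"]),cx=float(d["cx"]),cy=float(d["cy"])),d["T"]
def plan(xy,z,yaw_deg):
    """row for tool pointing down at TCP xy,z with tool y axis along yaw (mod 180)"""
    st=read_state(); R0=R.from_rotvec(st["tcp_rot"]).as_matrix()
    best=None
    for k in (0,180):
        y=np.radians(yaw_deg+k); Y=np.array([np.cos(y),np.sin(y),0]);Z=np.array([0,0,-1.]);X=np.cross(Y,Z)
        Rt=np.column_stack([X,Y,Z]); rv=R.from_matrix(R0.T@Rt).as_rotvec()
        if best is None or np.linalg.norm(rv)<np.linalg.norm(best): best=rv
    s=R0.T@(np.array([*xy,z])-st["tool_pos"])*1000
    print("row",s.round(1),best.round(3))
E
python3 - <<'E'
from h import *
c,T,st=shot("top","top1")
def go(P,s,o,z):
    return rect([cam_ray(c,T,(u+.5)/s-.5+o[0],(v+.5)/s-.5+o[1],z) for u,v in P])
print("left",go([(98,158),(182,140),(268,497),(180,520)],7,(195,165),.018))
print("right",go([(342,95),(425,70),(520,425),(437,447)],7,(195,165),.018))
print("mat",go([(75,163),(437,62),(545,425),(175,530)],7,(195,165),.004))
print("a",go([(203,105),(242,112),(143,535),(105,530)],8,(110,170),.042))
print("rackright",cam_ray(c,T,480/8+110,190/8+170,.006),cam_ray(c,T,405/8+110,520/8+170,.006))
print("far",go([(130,55),(547,128),(535,220),(115,150)],8,(320,175),.014))
print("near",go([(75,270),(497,352),(488,450),(62,365)],8,(320,175),.014))
print(cam_ray(c,T,262,155,.005))
E
```

```text
left (array([0.4817, 0.0677]), np.float64(14.9), np.float64(0.038), np.float64(0.1614))
right (array([ 0.5136, -0.0393]), np.float64(15.66), np.float64(0.0375), np.float64(0.1609))
mat (array([0.4995, 0.0141]), np.float64(17.06), np.float64(0.1662), np.float64(0.1685))
a (array([0.4802, 0.3297]), np.float64(171.57), np.float64(0.0146), np.float64(0.1606))
rackright [0.53544341 0.22638648 0.006     ] [0.40842912 0.24696697 0.006     ]
far (array([ 0.5481, -0.3599]), np.float64(80.81), np.float64(0.1609), np.float64(0.0372))
near (array([ 0.4628, -0.337 ]), np.float64(79.5), np.float64(0.1612), np.float64(0.037))
[ 0.66398143 -0.05584637  0.005     ]
```

```bash
python3 - <<'E'
from h import *
plan((.5,.014),.23,15.5)
print(R.from_rotvec(read_state()["tcp_rot"]).as_matrix().round(3))
E
```

```text
row [-448.  -452.1    1. ] [-0.001  0.001  0.867]
[[-0.908  0.419 -0.001]
 [ 0.419  0.908 -0.001]
 [ 0.    -0.001 -1.   ]]
```

```bash
python3 -m crank '-448 -452 0 0 0 0.867 0;-448 -452 0 0 0 0.867 0;-448 -452 0 0 0 0.867 0;-448 -452 0 0 0 0.867 0;-448 -452 0 0 0 0.867 0;-448 -452 0 0 0 0.867 0;-448 -452 0 0 0 0.867 0;-448 -452 0 0 0 0.867 0;-448 -452 0 0 0 0.867 0;-448 -452 0 0 0 0.867 0;-448 -452 0 0 0 0.867 0;-448 -452 0 0 0 0.867 0'; python3 - <<'E'
from h import *
c,T,st=shot("wrist","w1")
print(st["time"],st["tool_pos"],st["tcp_rot"],st["wrist_force"])
E
```

```text
time: 1.7
tool_pos: [0.5001, 0.0142, 0.231]
tcp_rot: [-1.903, -2.498, -0.0]
wrist_force: [-0.0, -0.2, 1.9]
width: 0.996
1.7 [0.50006428 0.01420414 0.23102202] [-1.90298294e+00 -2.49838057e+00 -6.15965069e-05] [-0.04968757 -0.15264456  1.87550472]
```

View pics/w1.png

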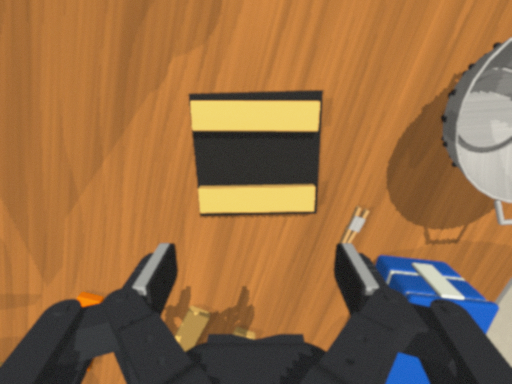

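The wrist view shows the mat and bottom pair at (256,152), nearly square to the tool. The peg is at (355,225).

```bash
python3 - <<'E'
from h import *
im=cv2.imread("pics/w1.png")[85:220,182:332]; cv2.imwrite("pics/c4.png",cv2.resize(im,None,fx=5,fy=5,interpolation=cv2.INTER_CUBIC))
E
```

```text
(no output)
```

View pics/c4.png

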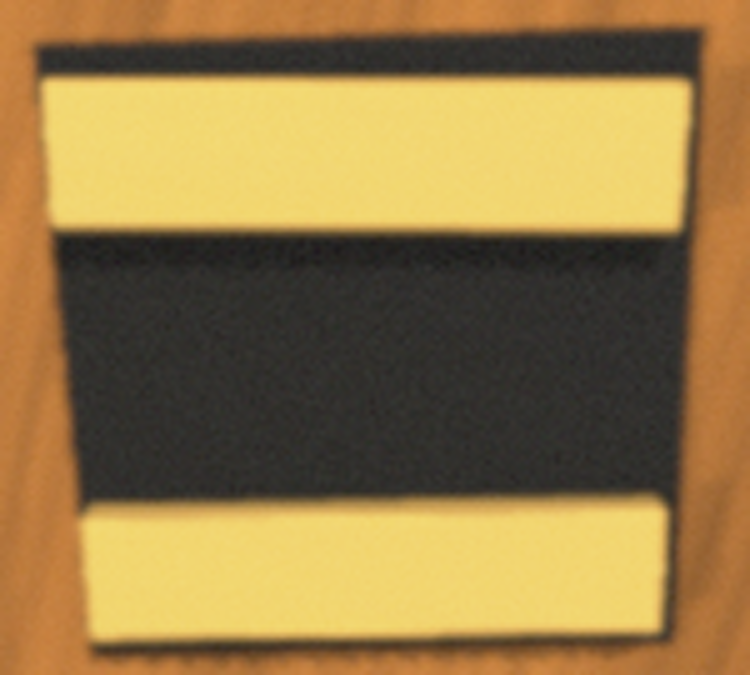

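```bash
cat > m.py <<'E'
from h import *
def go(n,P,s,o,z):
    c,T=load(n)
    return rect([cam_ray(c,T,(u+.5)/s-.5+o[0],(v+.5)/s-.5+o[1],z) for u,v in P])
E
python3 - <<'E'
from m import *
o=(182,85)
print("left",go("wrist",[(42,77),(693,77),(684,233),(54,231)],5,o,.018))
print("right",go("wrist",[(84,514),(668,502),(665,634),(91,640)],5,o,.018))
print("mat",go("wrist",[(37,46),(702,32),(670,637),(93,652)],5,o,.004))
plan((.548,-.36),.10,170.5)
E
```

```text
left (array([0.4852, 0.0684]), np.float64(15.31), np.float64(0.159), np.float64(0.0374))
right (array([ 0.517 , -0.0384]), np.float64(16.35), np.float64(0.159), np.float64(0.038))
mat (array([0.5018, 0.0151]), np.float64(16.79), np.float64(0.1675), np.float64(0.1665))
row [-374.5  -53.8  130.7] [-0.001 -0.001  0.436]
```

```bash
python3 - <<'E'
from h import *
plan((.51,-.35),.20,170)
E
```

```text
row [-354.6  -87.8   30.7] [-0.001 -0.001  0.445]
```

```bash
python3 -m crank '-354 -88 30 0 0 0.445 0;-354 -88 30 0 0 0.445 0;-354 -88 30 0 0 0.445 0;-354 -88 30 0 0 0.445 0;-354 -88 30 0 0 0.445 0;-354 -88 30 0 0 0.445 0;-354 -88 30 0 0 0.445 0;-354 -88 30 0 0 0.445 0' ; python3 - <<'E'
from h import *
c,T,st=shot("wrist","w2")
print(st["time"],st["tool_pos"],st["tcp_rot"],st["joint_vel"].round(3))
E
```

```text
time: 2.75
tool_pos: [0.5107, -0.3481, 0.2009]
tcp_rot: [-2.403, -2.021, -0.001]
wrist_force: [0.0, -0.8, 0.2]
width: 1.001
2.75 [ 0.51069578 -0.34805209  0.20090756] [-2.40330190e+00 -2.02090118e+00 -7.42548630e-04] [ 0.014 -0.016  0.009 -0.004 -0.002 -0.004]
```

View pics/w2.png

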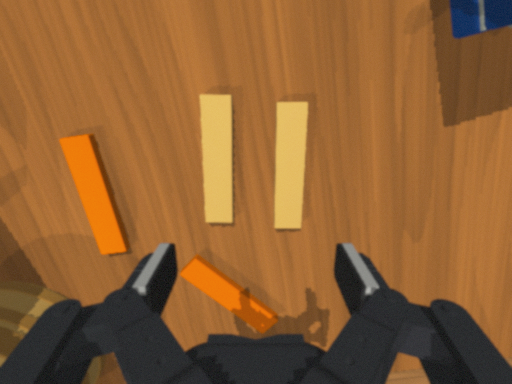

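The two loose slats lie at about (217,158) (near) and (291,165) (far). The orange decoys are at (93,193) and (228,292).

```bash
python3 - <<'E'
from h import *
im=cv2.imread("pics/w2.png")[88:236,190:318]; cv2.imwrite("pics/c5.png",cv2.resize(im,None,fx=4,fy=4,interpolation=cv2.INTER_CUBIC))
E
```

```text
(no output)
```

View pics/c5.png

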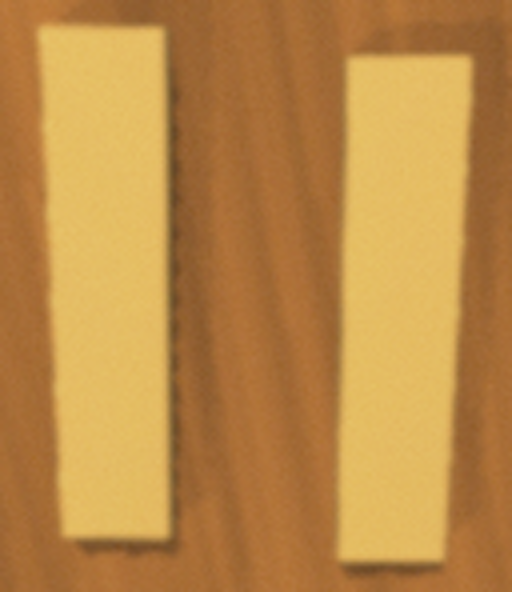

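```bash
python3 - <<'E'
from m import *
o=(190,88)
print("near",go("wrist",[(40,28),(164,28),(168,538),(64,538)],4,o,.014))
far=go("wrist",[(348,57),(471,57),(444,562),(339,560)],4,o,.014)
print("far",far)
plan(far[0],.04,far[1]+90)
plan(far[0],.004,far[1]+90)
E
```

```text
near (array([ 0.4652, -0.3377]), np.float64(79.06), np.float64(0.0344), np.float64(0.1584))
far (array([ 0.5511, -0.3609]), np.float64(80.45), np.float64(0.0347), np.float64(0.1589))
row [ -6.2  42.1 161.1] [-0.001 -0.001 -0.005]
row [ -6.2  42.1 197.1] [-0.001 -0.001 -0.005]
```

```bash
python3 -m crank '-6 42 60 0 0 0 0;-6 42 120 0 0 0 0;-6 42 165 0 0 0 0;-6 42 188 0 0 0 0;-6 42 197 0 0 0 0;-6 42 197 0 0 0 0;-6 42 197 0 0 0 255;-6 42 197 0 0 0 255;-6 42 197 0 0 0 255;-6 42 197 0 0 0 255;-6 42 197 0 0 0 255' 50; python3 - <<'E'
from h import *
c,T,st=shot("wrist","w3")
print(st["time"],st["tool_pos"],st["tcp_rot"],st["width"])
plan((.5025,.0155),.08,16.5)
E
```

```text
time: 4.18
tool_pos: [0.5515, -0.3641, 0.0059]
tcp_rot: [2.404, 2.018, 0.001]
wrist_force: [0.7, 1.2, 5.9]
width: 0.4
4.175 [ 0.55151659 -0.3641494   0.00585631] [2.40439693e+00 2.01809663e+00 1.04968629e-03] 0.40003473718746624
row [ 365.3 -113.9  -74.8] [ 0.002  0.002 -0.462]
```

View pics/w3.png

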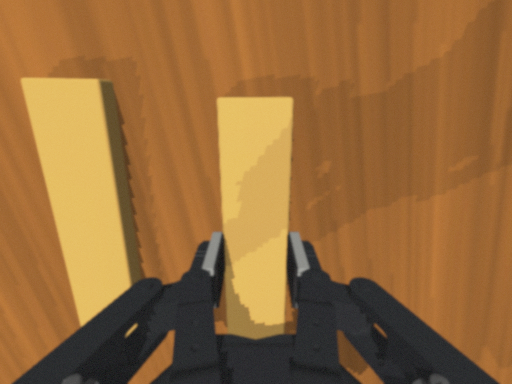

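```bash
python3 - <<'E'
from m import *
c,T=load("wrist"); st=read_state()
p=(cam_ray(c,T,218.5,97,.0145)+cam_ray(c,T,293,97,.0145))/2
Rm=R.from_rotvec(st["tcp_rot"]).as_matrix()
print((Rm.T@(p-st["tool_pos"])*1000).round(1))
d=np.array([np.cos(np.radians(16.5)),np.sin(np.radians(16.5))])
C=np.array([.501,.015])
print(C+.055*d,C-.055*d)
for z in (.06,.03,.024): plan(C+.055*d,z,16.5)
E
```

```text
[82.4  0.1 -8.7]
[0.55373509 0.03062084] [ 0.44826491 -0.00062084]
row [389.1 -66.1 -54.7] [ 0.002  0.002 -0.462]
row [389.2 -66.2 -24.7] [ 0.002  0.002 -0.462]
row [389.2 -66.2 -18.7] [ 0.002  0.002 -0.462]
```

```bash
python3 -m crank '0 0 -30 0 0 0 255;0 0 -70 0 0 0 255;387 -67 -70 0 0 -0.462 255;387 -67 -70 0 0 -0.462 255;387 -67 -70 0 0 -0.462 255;387 -67 -70 0 0 -0.462 255;387 -67 -70 0 0 -0.462 255;387 -67 -70 0 0 -0.462 255;387 -67 -60 0 0 -0.462 255;387 -67 -45 0 0 -0.462 255;387 -67 -45 0 0 -0.462 255' ; python3 - <<'E'
from m import *
c,T,st=shot("wrist","w4")
print(st["time"],st["tool_pos"],st["tcp_rot"],st["width"],st["joint_vel"].round(3))
d=np.array([np.cos(np.radians(16.5)),np.sin(np.radians(16.5))]);n=np.array([-d[1],d[0]])
C=np.array([.501,.015])
plan(C+.055*d-.0024*n,.024,16.5)
E
```

```text
time: 5.6
tool_pos: [0.5496, 0.0281, 0.047]
tcp_rot: [-1.879, -2.514, 0.005]
wrist_force: [-0.2, -0.2, -0.7]
width: 0.404
5.6 [0.54957896 0.02814363 0.04696124] [-1.87874901 -2.51386499  0.00502264] 0.40384827933577905 [-0.016 -0.014 -0.021  0.003  0.011  0.005]
row [-0.7  4.1 23.8] [-0.003 -0.    -0.002]
```

View pics/w4.png

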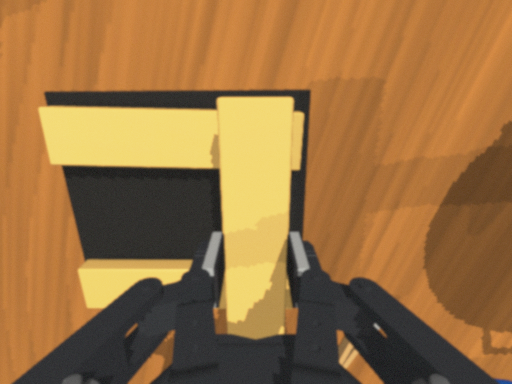

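```bash
python3 - <<'E'
from h import *
im=cv2.imread("pics/w4.png")[85:320,30:320]; cv2.imwrite("pics/c6.png",cv2.resize(im,None,fx=2.5,fy=2.5,interpolation=cv2.INTER_CUBIC))
E
```

```text
(no output)
```

View pics/c6.png

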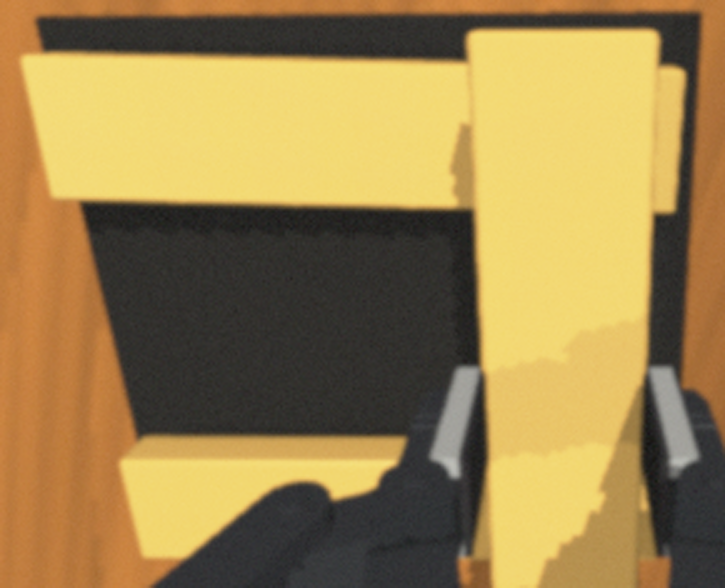

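```bash
python3 - <<'E'
from m import *
o=(30,85)
print(go("wrist",[(22,54),(686,67),(677,212),(50,198)],2.5,o,.018))
c,T=load("wrist")
f=lambda u,v,z:cam_ray(c,T,(u+.5)/2.5-.5+30,(v+.5)/2.5-.5+85,z)
st=read_state();Rm=R.from_rotvec(st["tcp_rot"]).as_matrix()
for n,p in [("mat",f(38,18,.004)),("mat2",f(700,12,.004)),("lr",f(122,461,.018)),("lr2",f(142,557,.018)),("ll",f(22,54,.018)),("llr",f(686,67,.018)),("end",(f(468,31,.0545)+f(659,31,.0545))/2)]:
    print(n,p.round(4),(Rm.T@(p-st["tool_pos"])*1000).round(1))
E
```

```text
(array([0.4851, 0.0689]), np.float64(15.28), np.float64(0.1584), np.float64(0.0354))
mat [0.3982 0.0716 0.004 ] [  84.9 -133.5   44.2]
mat2 [0.5579 0.1202 0.004 ] [86.4 33.4 43.7]
lr [ 0.4368 -0.044   0.018 ] [ -36.9 -129.2   30.2]
lr2 [ 0.4455 -0.0777  0.018 ] [ -71.7 -130.2   30.1]
ll [0.4046 0.0651 0.018 ] [  76.8 -129.2   30.2]
llr [0.5565 0.1069 0.018 ] [74.  28.3 29.7]
end [0.5262 0.1071 0.0545] [82.8 -0.7 -6.7]
```

```bash
python3 -m crank '-1 4.5 12 0 0 0 255;-1 4.5 20 0 0 0 255;-1 4.5 22.5 0 0 0 255;-1 4.5 22.5 0 0 0 255' ; python3 - <<'E'
from m import *
st=read_state();print(st["time"],st["tool_pos"],st["width"],st["joint_vel"].round(3),st["wrist_force"])
E
```

```text
time: 6.15
tool_pos: [0.5559, 0.0296, 0.0264]
tcp_rot: [-1.88, -2.517, 0.001]
wrist_force: [-0.3, 1.3, -0.9]
width: 0.408
6.15 [0.55586737 0.02962019 0.02642472] 0.40759836544586825 [ 0.002 -0.009 -0.006 -0.     0.003 -0.   ] [-0.25919639  1.25789351 -0.91713035]
```

```bash
python3 -m crank '-0.8 -1.8 1.5 0 0 0 255;-0.8 -1.8 2.5 0 0 0 255;-0.8 -1.8 2.5 0 0 0 255' ; python3 - <<'E'
from m import *
st=read_state();print(st["time"],st["tool_pos"],st["width"],st["joint_vel"].round(3),st["wrist_force"])
E
```

```text
time: 6.52
tool_pos: [0.5546, 0.0285, 0.0244]
tcp_rot: [1.879, 2.517, 0.0]
wrist_force: [-0.2, 0.0, -1.5]
width: 0.401
6.525 [0.55463754 0.0285459  0.02440703] 0.40134184553979263 [ 0.001  0.001 -0.004  0.001  0.001  0.   ] [-0.23612659  0.01586941 -1.46151014]
```

```bash
python3 -m crank '0 0 0.6 0 0 0 255;0 0 0.8 0 0 0 255;0 0 0.8 0 0 0 255' ; python3 - <<'E'
from m import *
st=read_state();print(st["tool_pos"],st["wrist_force"])
E
```

```text
time: 6.9
tool_pos: [0.5548, 0.0286, 0.0238]
tcp_rot: [1.879, 2.517, 0.0]
wrist_force: [-1.6, -0.3, 2.1]
width: 0.403
[0.55478635 0.0285773  0.02384133] [-1.63451431 -0.32158141  2.14821994]
```

```bash
python3 -m crank '0 0 0.6 0 0 0 110;0 0 0.6 0 0 0 80;0 0 0.6 0 0 0 80;0 0 -20 0 0 0 80;0 0 -80 0 0 0 80;0 0 -130 0 0 0 0;0 0 -150 0 0 0 0;0 -50 -150 0 0 0 0;0 -50 -150 0 0 0 0' ; python3 - <<'E'
from m import *
c,T,st=shot("wrist","w5");print(st["time"],st["tool_pos"],st["width"],st["joint_vel"].round(3),st["wrist_force"])
plan((.465,-.339),.10,169.3)
plan((.465,-.339),.005,169.3)
im=cv2.imread("pics/w5.png")
E
```

```text
time: 8.02
tool_pos: [0.5032, 0.0139, 0.1725]
tcp_rot: [-1.879, -2.515, 0.003]
wrist_force: [1.0, -0.0, -0.7]
width: 0.996
8.025 [0.50322078 0.01387587 0.17250076] 0.9957140887400594 [ 0.009  0.039 -0.059  0.009 -0.044  0.01 ] [ 0.96858596 -0.0250247  -0.65662205]
row [-327.3 -138.7   73.1] [-0.001 -0.     0.474]
row [-327.3 -138.6  168.1] [-0.001 -0.     0.474]
```

View pics/w5.png

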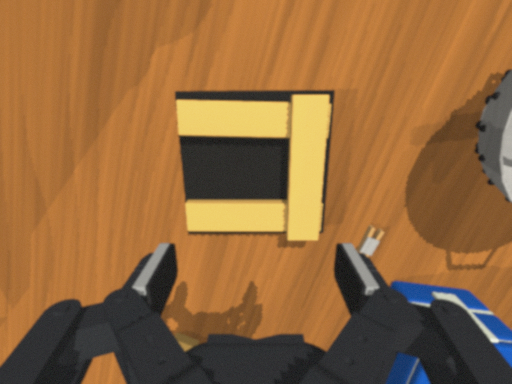

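```bash
python3 - <<'E'
from h import *
im=cv2.imread("pics/w5.png")[80:250,165:345]; cv2.imwrite("pics/c7.png",cv2.resize(im,None,fx=4,fy=4,interpolation=cv2.INTER_CUBIC))
E
```

```text
(no output)
```

View pics/c7.png

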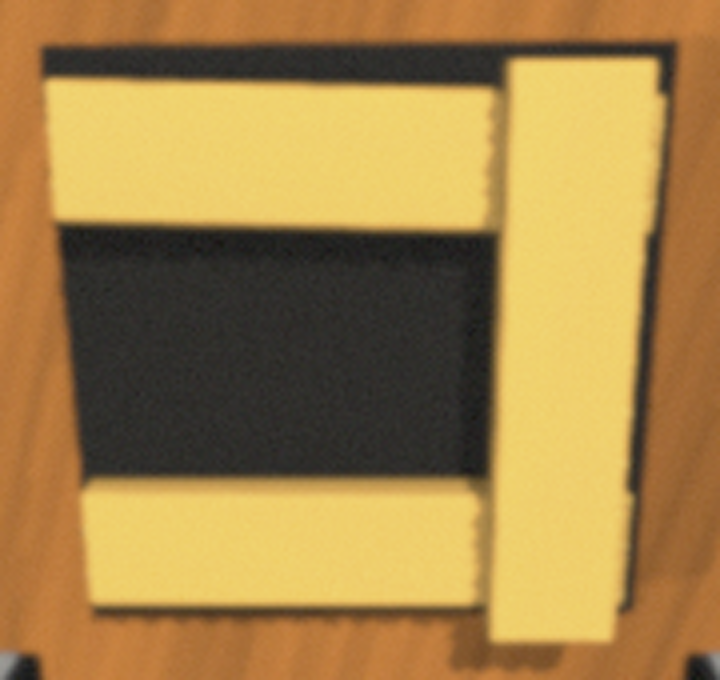

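```bash
cat > tt.py <<'E'
from m import *
def tool(P,s,o,z):
    c,T=load("wrist");st=read_state();Rm=R.from_rotvec(st["tcp_rot"]).as_matrix()
    return np.array([(Rm.T@(cam_ray(c,T,(u+.5)/s-.5+o[0],(v+.5)/s-.5+o[1],z)-st["tool_pos"])*1000)[:2] for u,v in P]).round(1)
E
python3 - <<'E'
from tt import *
o=(165,80)
P=[(508,57),(659,57),(614,641),(489,641)]
print("s2",go("wrist",P,4,o,.032),tool(P,4,o,.032).tolist())
P=[(44,48),(676,44),(629,608),(93,612)]
print("mat",go("wrist",P,4,o,.004),tool(P,4,o,.004).tolist())
P=[(44,78),(666,90),(654,234),(56,224)]
print("ll",go("wrist",P,4,o,.018),tool(P,4,o,.018).tolist())
P=[(83,489),(632,495),(628,607),(92,606)]
print("lr",go("wrist",P,4,o,.018),tool(P,4,o,.018).tolist())
E
```

```text
s2 (array([0.5537, 0.0318]), np.float64(106.88), np.float64(0.0362), np.float64(0.1593)) [[82.8, 32.7], [82.8, 69.1], [-76.4, 70.0], [-76.4, 34.1]]
mat (array([0.5017, 0.0151]), np.float64(16.91), np.float64(0.1674), np.float64(0.1669)) [[84.9, -86.6], [85.8, 80.3], [-80.7, 81.0], [-82.4, -86.9]]
ll (array([0.4848, 0.0684]), np.float64(15.47), np.float64(0.1587), np.float64(0.0368)) [[77.7, -83.4], [74.7, 75.1], [38.1, 75.1], [40.7, -83.7]]
lr (array([ 0.5173, -0.039 ]), np.float64(16.13), np.float64(0.1591), np.float64(0.0369)) [[-35.1, -82.8], [-36.8, 75.2], [-72.9, 76.9], [-72.8, -83.2]]
```

```bash
python3 -m crank '-326 -140 0 0 0 0.474 0;-326 -140 0 0 0 0.474 0;-326 -140 0 0 0 0.474 0;-326 -140 30 0 0 0.474 0;-326 -140 90 0 0 0.474 0;-326 -140 130 0 0 0.474 0;-326 -140 130 0 0 0.474 0;-326 -140 130 0 0 0.474 0' ; python3 - <<'E'
from m import *
c,T,st=shot("wrist","w6")
print(st["time"],st["joint_vel"].round(3))
plan((.4652,-.3377),.005,169.2)
E
```

```text
time: 9.07
tool_pos: [0.4634, -0.3381, 0.04]
tcp_rot: [-2.416, -1.999, 0.002]
wrist_force: [-0.0, 0.9, 0.4]
width: 1.0
9.075 [ 0.029 -0.06  -0.021  0.012  0.028  0.01 ]
row [ 0.4  0.4 37. ] [-0.002 -0.002  0.001]
```

View pics/w6.png

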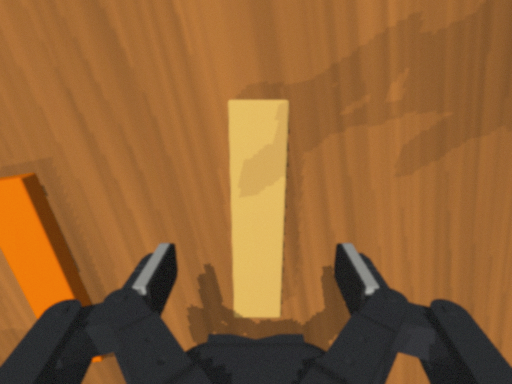

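The slat is centred between the fingers, with ends at rows 100 and 317. The orange decoy is clear of the gripper.

```bash
python3 -m crank '0 0 18 0 0 0 0;0 0 30 0 0 0 0;0 0 36 0 0 0 0;0 0 36 0 0 0 0;0 0 36 0 0 0 255;0 0 36 0 0 0 255;0 0 36 0 0 0 255;0 0 36 0 0 0 255;0 0 36 0 0 0 255' 50; python3 - <<'E'
from tt import *
c,T,st=shot("wrist","w7")
print(st["time"],st["tool_pos"],st["tcp_rot"],st["width"])
im=cv2.imread("pics/w7.png")[80:180,200:310]; cv2.imwrite("pics/c8.png",cv2.resize(im,None,fx=6,fy=6,interpolation=cv2.INTER_CUBIC))
d=np.array([np.cos(np.radians(16.5)),np.sin(np.radians(16.5))]);n=np.array([-d[1],d[0]])
C=np.array([.5012,.0148])
plan(C-.055*d,.06,16.5)
E
```

```text
time: 10.25
tool_pos: [0.4657, -0.3386, 0.0083]
tcp_rot: [2.417, 2.004, 0.0]
wrist_force: [0.3, -0.1, 5.2]
width: 0.396
10.25 [ 0.46567311 -0.33855844  0.00826364] [2.41701154e+00 2.00448210e+00 4.91679168e-04] 0.3956520170218186
row [328.7 -79.3 -52.1] [ 0.001  0.001 -0.474]
```

View pics/c8.png

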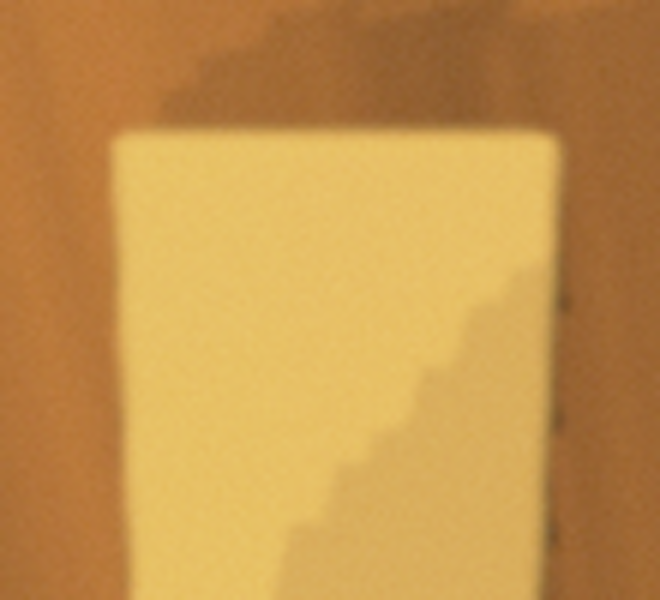

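```bash
python3 - <<'E'
from tt import *
print(tool([(113,131),(560,131)],6,(200,80),.0142))
E
python3 -m crank '0 0 -30 0 0 0 255;0 0 -70 0 0 0 255;328 -79 -70 0 0 -0.474 255;328 -79 -70 0 0 -0.474 255;328 -79 -70 0 0 -0.474 255;328 -79 -70 0 0 -0.474 255;328 -79 -70 0 0 -0.474 255;328 -79 -55 0 0 -0.474 255;328 -79 -45 0 0 -0.474 255;328 -79 -45 0 0 -0.474 255;328 -79 -45 0 0 -0.474 255'; python3 - <<'E'
from tt import *
c,T,st=shot("wrist","w8")
print(st["time"],st["tool_pos"],st["joint_vel"].round(3),st["width"])
E
```

```text
[[ 80.4 -17.3]
 [ 80.4  17.6]]
time: 11.68
tool_pos: [0.4483, -0.0021, 0.0525]
tcp_rot: [1.882, 2.516, -0.0]
wrist_force: [0.0, -0.3, -0.7]
width: 0.4
11.675 [ 0.44829445 -0.00212432  0.05253066] [-0.005 -0.007 -0.009  0.001 -0.001  0.001] 0.3999826885368875
```

View pics/w8.png

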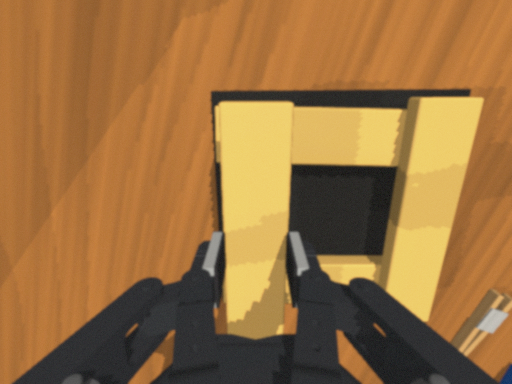

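```bash
python3 -m crank '1 0.5 12 0 0 0 255;1 0.5 20 0 0 0 255;1 0.5 25 0 0 0 255;1 0.5 25 0 0 0 255;1 0.5 25 0 0 0 255'; python3 - <<'E'
from tt import *
st=read_state()
print(st["time"],st["tool_pos"],st["joint_vel"].round(3),st["wrist_force"])
E
```

```text
time: 12.35
tool_pos: [0.4483, 0.0001, 0.0275]
tcp_rot: [1.879, 2.517, 0.0]
wrist_force: [-0.5, 0.9, -0.9]
width: 0.395
12.35 [4.48342989e-01 7.28838633e-05 2.75018642e-02] [-0.001 -0.004 -0.003  0.    -0.001  0.   ] [-0.45644355  0.90878078 -0.86436823]
```

```bash
python3 -m crank '-1 0.2 0.8 0 0 0 255;-1 0.2 1.4 0 0 0 255;-1 0.2 1.4 0 0 0 255'; python3 - <<'E'
from tt import *
st=read_state()
print(st["time"],st["tool_pos"],st["joint_vel"].round(3),st["wrist_force"])
E
```

```text
time: 12.72
tool_pos: [0.4489, -0.0009, 0.0263]
tcp_rot: [1.879, 2.517, 0.0]
wrist_force: [-0.7, -0.3, 0.6]
width: 0.4
12.725 [ 0.44894978 -0.00090024  0.02628522] [ 0.     0.     0.002  0.    -0.     0.001] [-0.73603954 -0.25827261  0.56782699]
```

```bash
python3 -m crank '0 0 0.4 0 0 0 255;0 0 0.4 0 0 0 110;0 0 0.4 0 0 0 80;0 0 0.4 0 0 0 80;0 0 -20 0 0 0 80;0 0 -80 0 0 0 80;0 30 -130 0 0 0 0;0 55 -170 0 0 0 0;0 55 -170 0 0 0 0;0 55 -170 0 0 0 0'; python3 - <<'E'
from tt import *
c,T,st=shot("wrist","w9");print(st["time"],st["tool_pos"],st["width"],st["joint_vel"].round(3))
im=cv2.imread("pics/w9.png")[80:240,170:340]; cv2.imwrite("pics/c9.png",cv2.resize(im,None,fx=4,fy=4,interpolation=cv2.INTER_CUBIC))
plan((.48,.32),.20,81.6)
E
```

```text
time: 13.98
tool_pos: [0.5007, 0.0148, 0.1952]
tcp_rot: [-1.879, -2.516, 0.002]
wrist_force: [-0.7, -0.6, -0.2]
width: 0.999
13.975 [0.50067292 0.01476566 0.19523941] 0.9987445969651859 [-0.006  0.008  0.039  0.    -0.     0.   ]
row [298.4  67.7  -5.6] [-0.002 -0.003 -1.136]
```

View pics/c9.png

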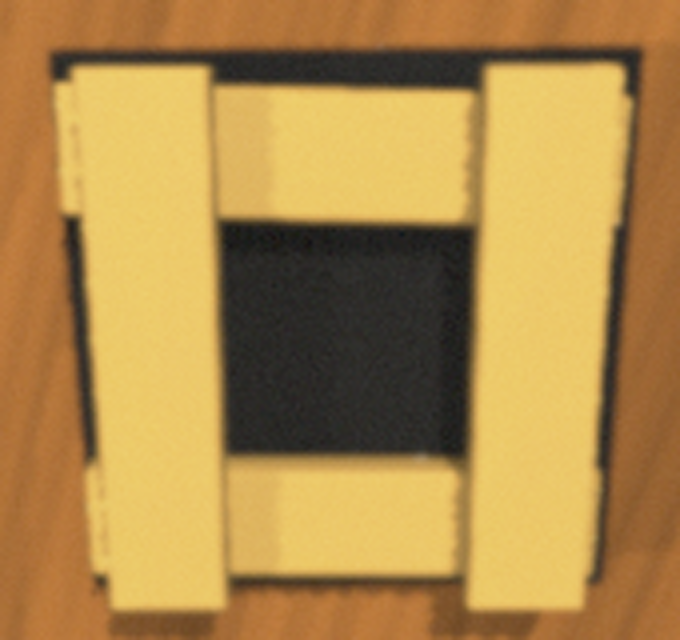

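```bash
python3 - <<'E'
from tt import *
o=(170,80)
for n,P,z in [("sN",[(73,67),(213,67),(228,609),(112,609)],.032),("sF",[(484,65),(627,65),(585,609),(467,609)],.032),("mat",[(52,51),(640,49),(600,582),(97,585)],.004)]:
    print(n,go("wrist",P,4,o,z),tool(P,4,o,z).tolist())
E
python3 -m crank '298 68 -5 0 0 -1.136 0;298 68 -5 0 0 -1.136 0;298 68 -5 0 0 -1.136 0;298 68 -5 0 0 -1.136 0;298 68 -5 0 0 -1.136 0;298 68 -5 0 0 -1.136 0;298 68 -5 0 0 -1.136 0;298 68 -5 0 0 -1.136 0;298 68 -5 0 0 -1.136 0'; python3 - <<'E'
from tt import *
c,T,st=shot("wrist","w10");print(st["time"],st["tool_pos"],st["width"],st["joint_vel"].round(3))
E
```

```text
sN (array([4.5e-01, 3.0e-04]), np.float64(106.13), np.float64(0.0361), np.float64(0.1586)) [[79.5, -69.2], [79.5, -32.6], [-79.1, -34.1], [-79.1, -69.8]]
sF (array([0.554 , 0.0314]), np.float64(106.84), np.float64(0.0368), np.float64(0.159)) [[80.0, 38.1], [80.0, 75.4], [-79.0, 75.8], [-79.0, 39.5]]
mat (array([0.5019, 0.015 ]), np.float64(106.84), np.float64(0.1672), np.float64(0.1682)) [[83.3, -81.2], [83.9, 85.6], [-84.0, 87.0], [-85.2, -80.7]]
time: 15.15
tool_pos: [0.4819, 0.3188, 0.2006]
tcp_rot: [-0.235, -3.132, 0.001]
wrist_force: [0.9, 0.3, -0.1]
width: 1.002
15.15 [0.48193053 0.31877181 0.20063529] 1.0020796333454325 [-0.001 -0.002 -0.007  0.    -0.001 -0.01 ]
```

View pics/w10.png

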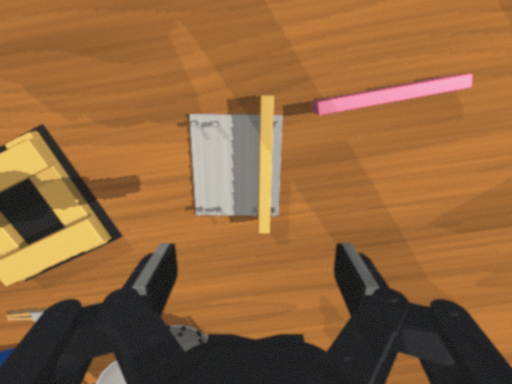

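The second layer is centred and square, with the gap at about 108.5 mm against a 110 mm target. Slat_a stands in the rack at column 267, rows 96–234.

```bash
python3 - <<'E'
from h import *
im=cv2.imread("pics/w10.png")[88:242,180:300]; cv2.imwrite("pics/c10.png",cv2.resize(im,None,fx=4,fy=4,interpolation=cv2.INTER_CUBIC))
E
```

```text
(no output)
```

View pics/c10.png

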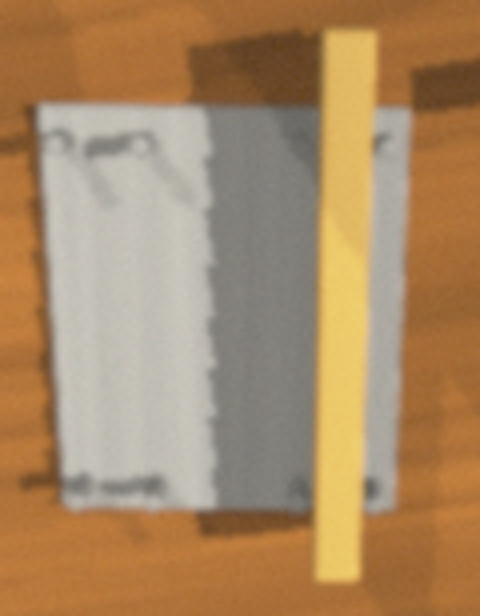

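```bash
python3 - <<'E'
from tt import *
P=[(323,31),(378,31),(361,582),(315,582)]
g=go("wrist",P,4,(180,88),.042);print(g)
plan(g[0],.022,g[1]+90)
E
```

```text
(array([0.4824, 0.3304]), np.float64(170.85), np.float64(0.014), np.float64(0.1588))
row [  1.4  11.5 178.9] [-0.   -0.    0.01]
```

```bash
python3 -m crank '1 11.5 60 0 0 0 0;1 11.5 115 0 0 0 0;1 11.5 150 0 0 0 0;1 11.5 172 0 0 0 0;1 11.5 179 0 0 0 0;1 11.5 179 0 0 0 0;1 11.5 179 0 0 0 255;1 11.5 179 0 0 0 255;1 11.5 179 0 0 0 255;1 11.5 179 0 0 0 255;1 11.5 179 0 0 0 255;1 11.5 179 0 0 0 255;1 11.5 179 0 0 0 255' 50; python3 - <<'E'
from tt import *
c,T,st=shot("wrist","w11");print(st["time"],st["tool_pos"],st["tcp_rot"],st["width"],st["joint_vel"].round(3))
E
```

```text
time: 16.82
tool_pos: [0.4829, 0.3314, 0.0225]
tcp_rot: [0.231, 3.133, 0.0]
wrist_force: [-0.7, -1.8, 5.3]
width: 0.148
16.825 [0.48287896 0.33135061 0.02246847] [2.30579928e-01 3.13294138e+00 1.49251167e-04] 0.1475475076114264 [-0.     0.     0.001 -0.001 -0.001  0.001]
```

View pics/w11.png

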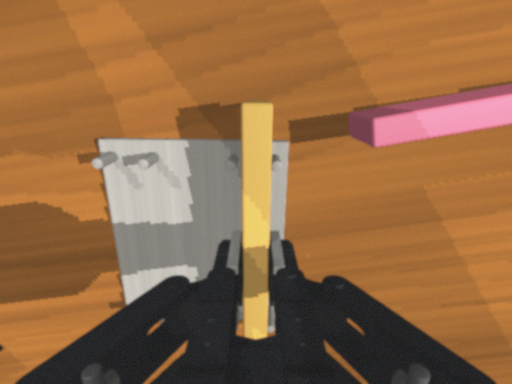

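```bash
python3 -m crank '0 0 -30 0 0 0 255;0 0 -80 0 0 0 255;-91 -564 -110 -0.52 0 0 255;-91 -564 -110 -0.52 0 0 255;-91 -564 -110 -0.52 0 0 255;-91 -564 -110 -0.52 0 0 255;-91 -564 -110 -0.52 0 0 255;-91 -564 -110 -0.52 0 0 255;-91 -564 -110 -0.52 0 0 255;-91 -564 -90 -0.52 0 0 255;-91 -564 -50 -0.52 0 0 255;-91 -564 -20 -0.52 0 0 255;-91 -564 -20 -0.52 0 0 255;-91 -564 -20 -0.52 0 0 255'; python3 - <<'E'
from tt import *
c,T,st=shot("wrist","w12");c,T,_=shot("side","s12");c,T,_=shot("top","t12")
print(st["time"],st["tool_pos"],st["q"].round(2),st["width"],st["joint_vel"].round(3))
print(R.from_rotvec(st["tcp_rot"]).as_matrix().round(3))
E
```

```text
time: 18.62
tool_pos: [0.4895, -0.2395, 0.0407]
tcp_rot: [0.223, 2.993, 0.8]
wrist_force: [-0.1, -0.1, -1.4]
width: 0.146
18.625 [ 0.48948823 -0.23946264  0.04074545] [-0.76  0.4   1.9   0.45  1.2  -2.43] 0.14643665881094692 [ 0.03  -0.05   0.004  0.012  0.019  0.005]
[[-0.989  0.129  0.071]
 [ 0.147  0.857  0.494]
 [ 0.003  0.499 -0.867]]
```

View pics/w12.png

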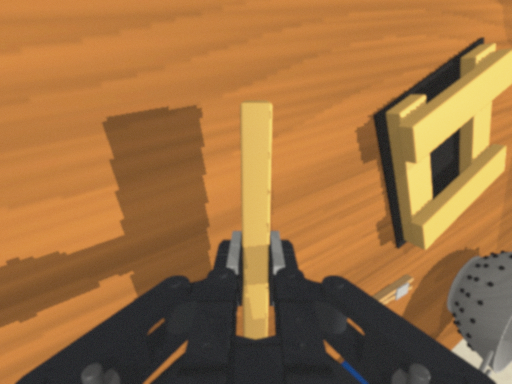

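View pics/s12.png

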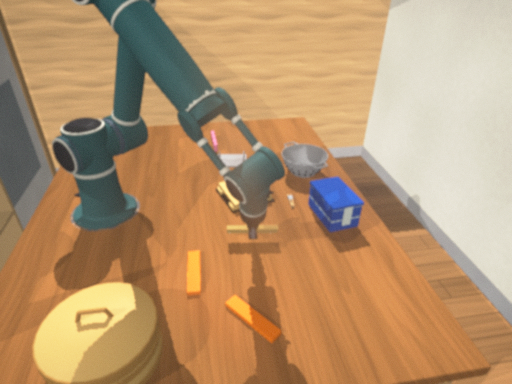

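```bash
python3 -m crank '0 -6 10.4 0 0 0 255;0 -10 17.3 0 0 0 255;0 -10.5 18.2 0 0 0 255;0 -10.5 18.2 0 0 0 255'; python3 - <<'E'
from tt import *
st=read_state();print(st["time"],st["tool_pos"],st["wrist_force"],st["joint_vel"].round(3))
E
```

```text
time: 19.27
tool_pos: [0.4902, -0.2398, 0.021]
tcp_rot: [0.22, 2.992, 0.796]
wrist_force: [0.2, 0.9, -0.6]
width: 0.154
19.275 [ 0.49020634 -0.23975001  0.02098012] [ 0.24489502  0.91802503 -0.56060556] [-0.004 -0.004 -0.008 -0.001 -0.001  0.001]
```

```bash
python3 -m crank '0 -1 1.7 0 0 0 255;0 -1.5 2.6 0 0 0 255;0 -1.75 3 0 0 0 255;0 -1.75 3 0 0 0 255'; python3 - <<'E'
from tt import *
st=read_state();print(st["time"],st["tool_pos"],st["wrist_force"],st["joint_vel"].round(3))
E
```

```text
time: 19.77
tool_pos: [0.4903, -0.2401, 0.0178]
tcp_rot: [0.22, 2.992, 0.796]
wrist_force: [-0.5, 0.4, 1.1]
width: 0.147
19.775 [ 0.49027604 -0.24012419  0.01776719] [-0.52759948  0.44203766  1.10612043] [ 0.     0.001 -0.     0.    -0.001  0.001]
```

```bash
python3 -m crank '0 0 0 0 0 0 190;0 0 0 0 0 0 170;0 0 -5 0 0 0 165;0 0 -12 0 0 0 165;0 0 -20 0 0 0 165;0 0 -30 0 0 0 165;0 0 -60 0 0 0 120;0 40 -110 0.3 0 0 0;0 80 -150 0.52 0 0 0;0 80 -150 0.52 0 0 0;0 80 -150 0.52 0 0 0;0 80 -150 0.52 0 0 0'; python3 - <<'E'
from tt import *
c,T,_=shot("side","s13");c,T,_=shot("top","t13");c,T,st=shot("wrist","w13")
print(st["time"],st["tool_pos"],st["q"].round(2),st["width"],st["joint_vel"].round(3))
print(R.from_rotvec(st["tcp_rot"]).as_matrix().round(3))
E
```

```text
time: 21.28
tool_pos: [0.4889, -0.2449, 0.187]
tcp_rot: [-0.23, -3.132, -0.003]
wrist_force: [-0.5, -0.4, -0.7]
width: 1.001
21.375 [ 0.48853446 -0.24570755  0.18621254] [-0.51  0.06  1.93  0.    1.16 -1.93] 0.9982502383007954 [-0.006  0.009 -0.003 -0.005 -0.004  0.006]
[[-0.989  0.148 -0.002]
 [ 0.148  0.989  0.002]
 [ 0.003  0.002 -1.   ]]
```

View pics/w13.png

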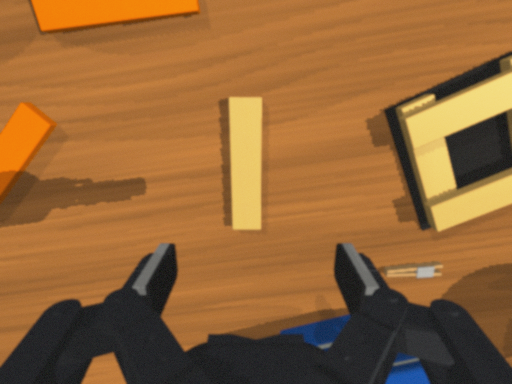

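View pics/t13.png

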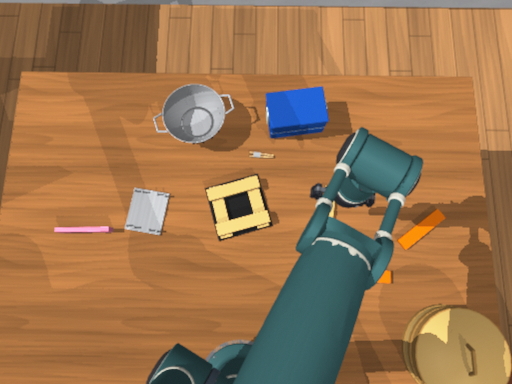

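Slat_a now lies flat on the worktop at (246,163), broad face up and clear of the decoys. The stack is unchanged.

```bash
python3 - <<'E'
from h import *
im=cv2.imread("pics/w13.png")[88:240,200:290]; cv2.imwrite("pics/c13.png",cv2.resize(im,None,fx=4,fy=4,interpolation=cv2.INTER_CUBIC))
E
```

```text
(no output)
```

View pics/c13.png

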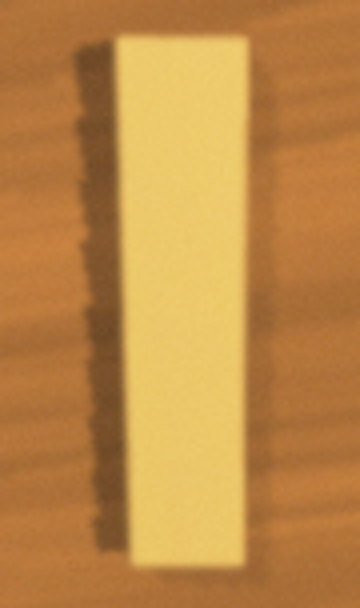

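```bash
python3 - <<'E'
from tt import *
P=[(116,37),(249,37),(245,567),(131,567)]
g=go("wrist",P,4,(200,88),.014);print(g)
plan(g[0],.005,g[1]+90)
E
```

```text
(array([ 0.4872, -0.256 ]), np.float64(171.44), np.float64(0.0359), np.float64(0.1591))
row [ -0.6 -10.5 181.1] [ 0.002 -0.003  0.001]
```

```bash
python3 -m crank '-1 -10.5 60 0 0 0 0;-1 -10.5 120 0 0 0 0;-1 -10.5 155 0 0 0 0;-1 -10.5 173 0 0 0 0;-1 -10.5 181 0 0 0 0;-1 -10.5 181 0 0 0 0;-1 -10.5 181 0 0 0 255;-1 -10.5 181 0 0 0 255;-1 -10.5 181 0 0 0 255;-1 -10.5 181 0 0 0 255;-1 -10.5 181 0 0 0 255;-1 -10.5 181 0 0 0 255' 50; python3 - <<'E'
from tt import *
c,T,st=shot("wrist","w14");print(st["time"],st["tool_pos"],st["tcp_rot"],st["width"],st["joint_vel"].round(3))
im=cv2.imread("pics/w14.png")[70:350,150:360]; cv2.imwrite("pics/c14.png",cv2.resize(im,None,fx=2.5,fy=2.5,interpolation=cv2.INTER_CUBIC))
plan((.502,.0155),.1,106.5)
E
```

```text
time: 22.92
tool_pos: [0.49, -0.2561, 0.0079]
tcp_rot: [0.23, 3.131, -0.001]
wrist_force: [-0.2, 0.6, 6.7]
width: 0.401
22.925 [ 0.48995705 -0.25609528  0.00785185] [ 2.30032835e-01  3.13117309e+00 -1.47887944e-03] 0.40122988344659904 [-0.     0.    -0.001  0.001 -0.    -0.   ]
row [ 27.6 270.4 -92.4] [-0.001  0.002 -0.435]
```

View pics/c14.png

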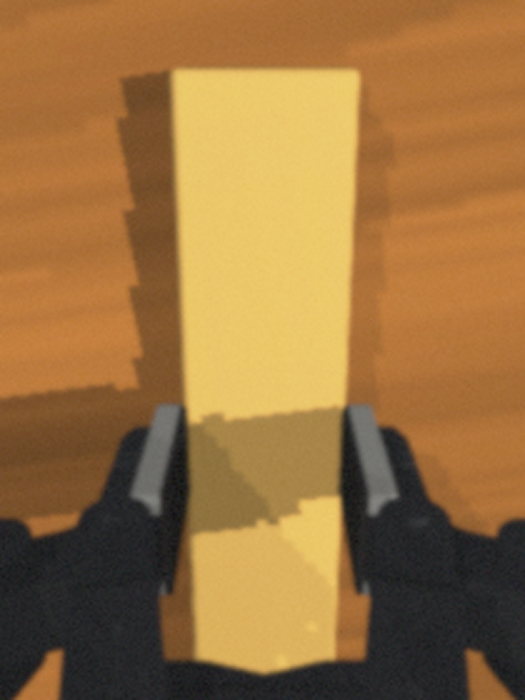

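```bash
python3 - <<'E'
from tt import *
t=tool([(173,69),(360,69)],2.5,(150,70),.0142);print(t)
off=(t[:,0].mean()-80)/1000
X=np.array([-.959,-.284]); tgt=np.array([.5017,.0152])-off*X; print(tgt)
plan(tgt,.08,106.5)
E
```

```text
[[ 82.1 -16.6]
 [ 82.1  18. ]]
[0.5037139 0.0157964]
row [ 26.  270.9 -72.4] [-0.001  0.002 -0.435]
```

```bash
python3 -m crank '0 0 -35 0 0 0 255;0 0 -90 0 0 0 255;26 271 -90 0 0 -0.435 255;26 271 -90 0 0 -0.435 255;26 271 -90 0 0 -0.435 255;26 271 -90 0 0 -0.435 255;26 271 -90 0 0 -0.435 255;26 271 -75 0 0 -0.435 255;26 271 -62 0 0 -0.435 255;26 271 -62 0 0 -0.435 255;26 271 -62 0 0 -0.435 255'; python3 - <<'E'
from tt import *
c,T,st=shot("wrist","w15");print(st["time"],st["tool_pos"],st["width"],st["joint_vel"].round(3))
plan((.5037,.0158),.0399,106.5)
E
```

```text
time: 24.35
tool_pos: [0.5027, 0.0153, 0.0681]
tcp_rot: [0.448, -3.109, -0.0]
wrist_force: [0.2, 0.2, -0.2]
width: 0.399
24.35 [0.50269061 0.01528792 0.06813744] 0.3991099742933295 [ 0.004 -0.01  -0.011  0.001  0.001  0.001]
row [-0.7  0.2 28.7] [-0.     0.    -0.001]
```

View pics/w15.png

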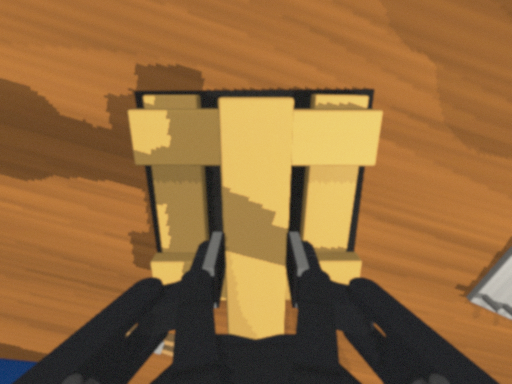

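```bash
python3 -m crank '-1 0 14 0 0 0 255;-1 0 22 0 0 0 255;-1 0 26.5 0 0 0 255;-1 0 26.5 0 0 0 255;-1 0 26.5 0 0 0 255'; python3 - <<'E'
from tt import *
st=read_state();print(st["time"],st["tool_pos"],st["joint_vel"].round(3),st["wrist_force"])
plan((.5037,.0158),.0399,106.5)
E
```

```text
time: 25.02
tool_pos: [0.504, 0.0166, 0.0422]
tcp_rot: [-0.451, 3.109, -0.0]
wrist_force: [-0.5, -0.5, -0.8]
width: 0.399
25.025 [0.50404825 0.0166075  0.04217823] [-0.002 -0.004 -0.004 -0.002  0.002 -0.001] [-0.51175004 -0.53492693 -0.80995993]
row [ 0.6 -0.7  2.3] [-0.  0.  0.]
```

```bash
python3 -m crank '0.6 -0.7 1 0 0 0 255;0.6 -0.7 1.8 0 0 0 255;0.6 -0.7 2.2 0 0 0 255;0.6 -0.7 2.2 0 0 0 255'; python3 - <<'E'
from tt import *
st=read_state();print(st["time"],st["tool_pos"],st["joint_vel"].round(3),st["wrist_force"])
E
```

```text
time: 25.52
tool_pos: [0.5035, 0.0157, 0.0399]
tcp_rot: [-0.451, 3.109, -0.0]
wrist_force: [0.2, -0.6, 0.5]
width: 0.401
25.525 [0.5035016  0.01571329 0.03990981] [-0.001 -0.001  0.001 -0.001  0.    -0.001] [ 0.20750005 -0.56137446  0.53880436]
```

```bash
python3 -m crank '0 0 0.4 0 0 0 255;0 0 0.4 0 0 0 110;0 0 0.4 0 0 0 80;0 0 0.4 0 0 0 80;0 0 -20 0 0 0 80;0 0 -80 0 0 0 80;0 0 -130 0 0 0 0;0 0 -160 0 0 0 0;0 0 -160 0 0 0 0;0 0 -160 0 0 0 0'; python3 - <<'E'
from tt import *
c,T,_=shot("side","s16");c,T,st=shot("wrist","w16");print(st["time"],st["tool_pos"],st["width"],st["joint_vel"].round(3))
im=cv2.imread("pics/w16.png")[75:245,170:345]; cv2.imwrite("pics/c16.png",cv2.resize(im,None,fx=4,fy=4,interpolation=cv2.INTER_CUBIC))
E
```

```text
time: 26.78
tool_pos: [0.5027, 0.0157, 0.1987]
tcp_rot: [0.451, -3.107, -0.0]
wrist_force: [-0.2, 0.2, -0.7]
width: 1.002
26.825 [0.5021813  0.01574332 0.19795098] 1.000541167422883 [0.    0.01  0.007 0.001 0.001 0.   ]
```

View pics/c16.png

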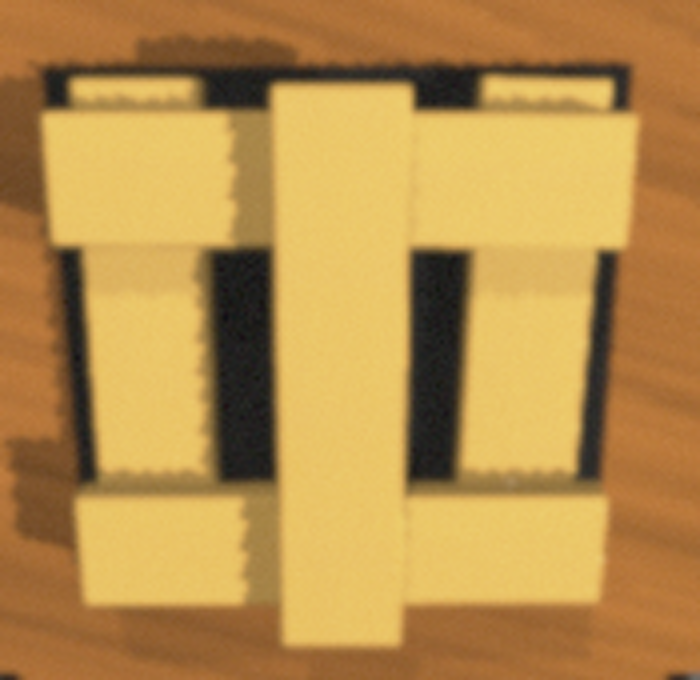

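View pics/s16.png

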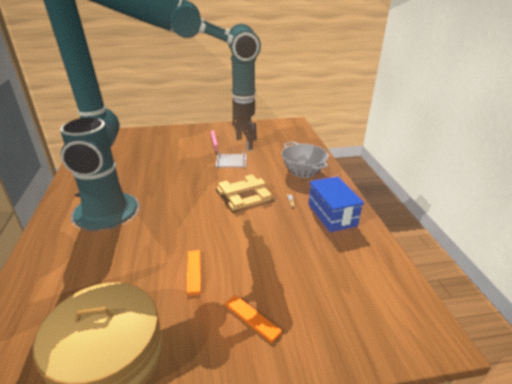

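```bash
python3 - <<'E'
from tt import *
o=(170,75)
for n,P,z in [("top",[(270,86),(413,86),(402,646),(282,646)],.046),("F",[(41,113),(638,115),(627,248),(52,245)],.032),("N",[(76,495),(607,495),(601,604),(85,605)],.032),("mat",[(43,66),(631,67),(0,0),(0,0)],.004)]:
    print(n,go("wrist",P,4,o,z),tool(P,4,o,z).tolist())
E
```

```text
top (array([0.5011, 0.0155]), np.float64(16.54), np.float64(0.0359), np.float64(0.1585)) [[79.7, -18.2], [79.7, 17.8], [-78.8, 17.8], [-78.7, -18.0]]
F (array([ 0.449 , -0.0006]), np.float64(106.26), np.float64(0.1585), np.float64(0.035)) [[72.7, -80.0], [72.2, 78.5], [37.0, 78.6], [37.9, -80.0]]
N (array([0.5533, 0.0311]), np.float64(106.56), np.float64(0.1584), np.float64(0.0362)) [[-36.0, -79.2], [-36.0, 78.7], [-72.0, 79.6], [-72.3, -79.3]]
mat (array([ 0.426 , -0.0575]), np.float64(95.94), np.float64(0.084), np.float64(0.0962)) [[84.5, -85.6], [84.2, 82.5], [102.0, -96.1], [102.0, -96.1]]
```

All layers measure centred and square to within about 1 mm and 1°, and the robot is well clear of the stack, so I'm handing in.

```bash
python3 - <<'E'
from workcell import job
print(job.finish_job())
E
```

```text
the job is handed in; nothing more can be done
None
```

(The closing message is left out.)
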